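# Book out a tight locating block and rock it free

### The arm

A 7-joint arm with a two-finger parallel gripper is mounted at the origin on the work surface. World frame = base frame: x ahead of the robot, y to its left, z up, the work surface at z = 0. Lengths are in m, angles in rad, forces in N, time in s.
With the tool pointing down it reaches from about 0.4 to 0.85 m from the base axis. Payload 4.5 kg.
Tool frame: the origin (TCP) lies on the centre line of the jaws, within the pads' length; the fingertips stand 17 mm ahead of it and the grasp point (between the pads) lies 2 mm behind it; x points along the fingers, z is the direction in which the jaws open and shut, and the axes are right-handed (so a half turn about x gives the same grasp; the last joint's range is limited). The gripper opens to 85 mm and grips with 20 to 120 N. Pads are 22 mm wide; open, the fingers measure 114 mm over their backs; the gripper's body (76 mm by 85 mm) begins 54 mm behind the grasp point. The pads swing forward as they close: fully open they stand 13 mm farther back than shut.
Start: joints at [-1.12, 0.689, -0.195, 1.565, 0.157, 0.902, -0.215], TCP at [0.253, 0.572, 0.248] pointing down, gripper open.
Joint ranges: [-3.01, 3.01], [-0.46, 2.08], [-1.47, 1.51], [0.13, 2.56], [-1, 4.14], [0.04, 2.09], [-2.66, 2.66]. Speed limits (rad/s): [2.57, 2.57, 3.14, 3.14, 3.14, 3.14, 3.14].

### API

Orientations are given as a unit quaternion [x, y, z, w].
In Python, from plant import manip, jaws, cams, workorder gives the robot as it stands. The module is installed in compiled form; this text tells all that it offers. Calls block until the motion is done:
- manip.reach(position, orientation): joint-space move of the TCP to a pose.
- manip.move_linear(position, feed=0.15, orientation=None, force_limit=None): straight line of the TCP; orientation=None keeps the orientation; feed is the mean speed in m/s. With force_limit (N) it stops when the force on the tool has changed by that much, and returns True; else False.
- manip.move_joints(angles): joint-space move.
- jaws.set_gripper(opening, grip_force=None): finger opening in m; grip_force is the grip in N (None keeps the last); returns when the fingers have stopped.
- manip.sleep(seconds).
- manip.inverse_kinematics(position, orientation): joint angles nearest the present ones, or None.
- cams.grab_frame(name): name is "side" or "top"; returns a dict with "color" (384x512x3 uint8, red, green, blue), "fx", "fy", "cx", "cy" (pixels), "pose" (4x4, takes a point from camera to world coordinates). Camera axes: x right, y down, z forward; pixel columns grow to the right and rows downward; lengths in m; the calibration is good to about 2 mm. A picture is of the moment at which its call begins. There is no depth.
A pose or a line that the arm cannot do raises manip.MotionError and nothing moves.
- workorder.job_done(): hands the job in, once; it reports no verdict.
Readings, each from a call of its own:
- manip.read_time(): time.
- manip.read_joints(): joint angles.
- manip.read_qvel(): joint speeds.
- manip.read_joint_torque(): joint torques, N m.
- manip.read_ee_pos(): TCP position.
- manip.read_ee_rot(): TCP orientation.
- manip.read_contact_force(): force on the tool from outside, world axes, zero at the start.
- manip.read_torque(): the same for the moment, N m.
- manip.read_gripper_width(): finger opening in m.
Only numpy, scipy, OpenCV 4.12 (cv2) and the standard library are available. Lean on these libraries where they do the work, as an engineer would, in place of code of your own. Each camera call takes 0.05 s, during which the arm holds its last target. There are 200 camera calls.

### The job

Squeeze the trigger of the hand scanner all the way and let it spring back, to book the block out. Then take the steel locating block that sits tight in the nest and, without lifting the nest off its magnets, rock it at least twice each way along the nest's long direction, first towards the two pins, by a good five degrees each time, while easing it up until it frees. Finish still holding it upright just clear of the nest, about a finger's width above the pocket it came from; do not put it down or let go, and leave the other things on the table where they are.

Things in the scene. Friction and masses are not known exactly. Their poses are not given: they have to be found in the camera images.
- scanner_grip (a point): Grey pistol-shaped scanner bolted on its side. This is where to squeeze, 42 mm above the table, midway between handle back and fully squeezed trigger. x: the way the trigger faces, the line to squeeze along; z up. The handle's back is 19 mm off towards -x; it is 30 mm deep, 34 mm high and runs along y from 74 mm at -y to the barrel. The base plate under it is 8 mm high.
- scanner_barrel (a point): Centre of the top of the scanner's barrel (150 x 50 x 46 mm, long along x), 65 mm above the table; it begins 37 mm to the +y side of the squeeze point.
- trigger (a joint): Trigger angle: 0 released, 0.33 rad fully squeezed. A white blade 24 mm high in front of the handle, hinged at its end by the barrel; its front stands up to 34 mm to +x of the squeeze point at rest, 19 mm when squeezed, with nothing in front of it. Its spring takes about 3 N at first, 8 N at the end, and pushes it back.
- nest_mouth (a point): Centre of the pocket's mouth, level with the nest's top, 34 mm above the table. The nest is a dark steel frame 70 (x) x 90 (y) x 24 mm on an aluminium plate 110 x 200 x 10 mm. y is its long direction, to rock along, +y towards the pins; z up. The pocket is 16 mm deep and 42 mm long in y: 3 mm of play at each end of the block.
- nest_pins (a point): Midpoint between the tops of the two round steel pins (16 mm thick, 70 mm apart) on the plate, 85 mm to +y of the pocket, 40 mm above the table.
- nest_jaws (a point): Middle of the pocket, 8 mm below its mouth: here two sprung steel jaws, 36 mm long and 12 mm high, press on the block's broad faces along x with about 34 N each. A straight pull needs about 40 N and so lifts the nest instead; rocking to and fro about this height while raising 1 to 2 mm a swing walks the block out.
- nest (a joint): How far the nest has been lifted off its magnetic seat, m: 0 seated. It lifts when pulled up with more than about 28 N and sinks back when let go. It cannot move sideways or tilt.
- block_mid (a point): Centre, 32 mm above its foot, of the upright steel locating block in the nest: 20 mm (x) by 36 mm (y), 52 mm high, with a step 12 mm higher (64 mm in all) on its -y half; about 0.33 kg. Its axes lie along the nest's. Seated, its foot stands 16 mm below the mouth on the pocket floor, so 36 mm (the step 48 mm) show above the nest.
- block_foot (a point): Centre of the underside of the locating block.
- ring_gauge: Bystander: large loose steel ring, 56 mm across, 20 mm high; origin under its centre
- ring_gauge2: Bystander: small loose steel ring, 44 mm across, 18 mm high; origin under its centre
- spare_block: Bystander: loose plain steel block 30 x 30 x 50 mm standing by itself on the table (not the one to take); origin under its centre
- plug_gauge: Bystander: loose plug gauge lying flat, 100 mm long, 18 mm thick; origin on its underside
- stylus_tray: Bystander: loose wooden tray 100 x 140 x 30 mm; origin under its centre
- angle_plate: Bystander: loose dark steel angle plate 60 x 70 x 72 mm; origin under its foot's centre
- pin_cup: Bystander: loose grey cup 64 mm across, 60 mm high; origin under its centre
- hex_driver: Bystander: loose driver with black handle lying on the table; origin on its underside

How it is judged:
By the outcome, as a careful person would: the job done as asked, in the order asked, and still so for the second after the job is handed in, while the arm keeps its last pose, push and grip.
It also fails if it takes over 51 s, if anything falls off the work surface, if the arm or the gripper's body presses on something with over 40 N, if the wrist force passes 120 N, or if a joint passes its speed limit or range.

## Working session

There is one attempt and no reset: what is moved stays moved. The work goes in short steps, each a Python script; the robot and the scene stay as the last script left them, time stands still between calls to the robot, and variables do not carry over. Pictures are saved under pics/ and viewed, about 8 in all and at most 12, crops included, and the job is handed in when it is done.

```bash
mkdir -p pics; cat > h.py <<'E'
import numpy as np, cv2
from plant import manip, jaws, cams, workorder
def px2w(f,u,v,z):
    P=f["pose"]; d=P[:3,:3]@np.array([(u-f["cx"])/f["fx"],(v-f["cy"])/f["fy"],1]); o=P[:3,3]
    return o+d*(z-o[2])/d[2]
def w2px(f,p):
    c=f["pose"][:3,:3].T@(np.array(p)-f["pose"][:3,3]); return c[0]/c[2]*f["fx"]+f["cx"],c[1]/c[2]*f["fy"]+f["cy"]
E
python3 - <<'E'
from h import *
import pickle
for n in("top","side"):
    f=cams.grab_frame(n); pickle.dump(f,open(n+".pkl","wb"))
    cv2.imwrite(f"pics/{n}0.png",cv2.resize(f["color"][:,:,::-1],(800,600),interpolation=cv2.INTER_CUBIC))
    print(n,f["fx"],f["cx"],f["cy"],f["pose"].round(3).tolist())
print(manip.read_time(),manip.read_ee_rot(),manip.read_gripper_width())
E
```

```text
top 384.25289069546636 257.6134289691294 185.39572177076005 [[-0.088, -0.973, 0.211, 0.422], [-0.996, 0.085, -0.021, 0.013], [0.002, -0.213, -0.977, 1.075], [0.0, 0.0, 0.0, 1.0]]
side 403.15835234976356 248.9765173850743 189.83068452889242 [[0.848, -0.286, 0.446, 0.112], [-0.53, -0.431, 0.73, -0.851], [-0.017, -0.856, -0.517, 0.688], [0.0, 0.0, 0.0, 1.0]]
0.1 [-0.38611268  0.59308505  0.38540706  0.59213893] 0.08572925671839836
```

View pics/top0.png

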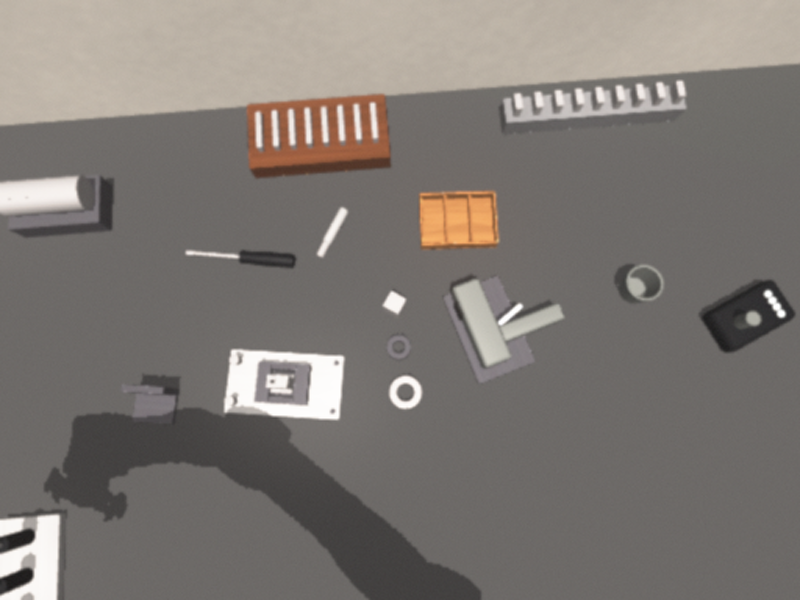

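View pics/side0.png

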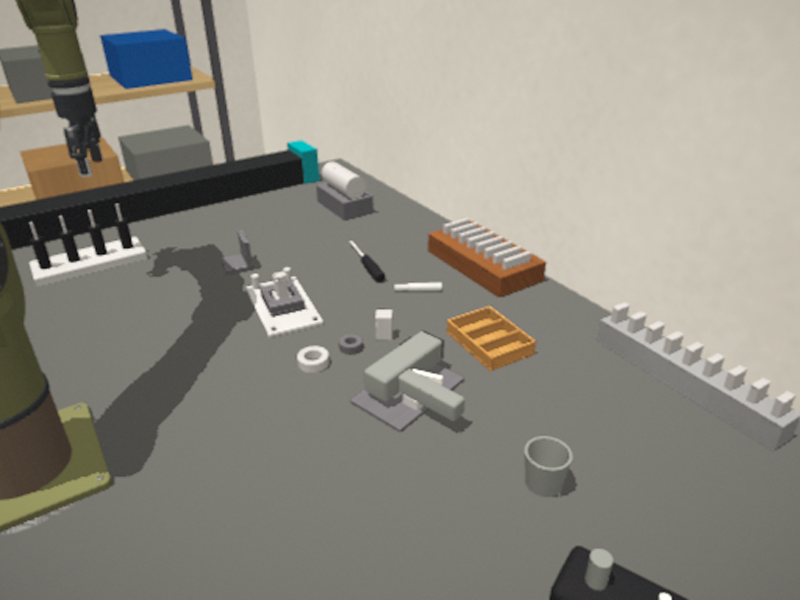

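The top view (800x600) shows the scanner with its barrel at (468,285)-(495,355), the handle running right to (560,315) and the white trigger at (510,313). The nest plate spans (228..343, 350..418), with the pins on the left at (236,357) and (236,400) and the block near (280,383). The side view agrees. Next I'll look at enlarged crops.

```bash
python3 - <<'E'
from h import *
import pickle
f=pickle.load(open("top.pkl","rb")); c=f["color"][:,:,::-1]
# native px scale .64
a=c[170:250,275:371]; b=c[215:275,140:226]
a=cv2.resize(a,None,fx=400/96,fy=400/96,interpolation=cv2.INTER_CUBIC); b=cv2.resize(b,None,fx=400/86,fy=400/86,interpolation=cv2.INTER_CUBIC)
H=max(a.shape[0],b.shape[0]); o=np.zeros((H,800,3),np.uint8); o[:a.shape[0],:400]=a;o[:b.shape[0],400:]=b
g=pickle.load(open("side.pkl","rb"))["color"][:,:,::-1]
a2=cv2.resize(g[205:275,222:302],None,fx=4,fy=4,interpolation=cv2.INTER_CUBIC);b2=cv2.resize(g[168:218,155:210],None,fx=5,fy=5,interpolation=cv2.INTER_CUBIC)
o2=np.zeros((600-H if 600-H<280 else 280,800,3),np.uint8); h=o2.shape[0]; o2[:,:320]=a2[:h]; o2[:min(h,250),400:675]=b2[:h]
cv2.imwrite("pics/crop.png",np.vstack([o,o2])); print(H,h)
E
```

```text
333 267
```

View pics/crop.png

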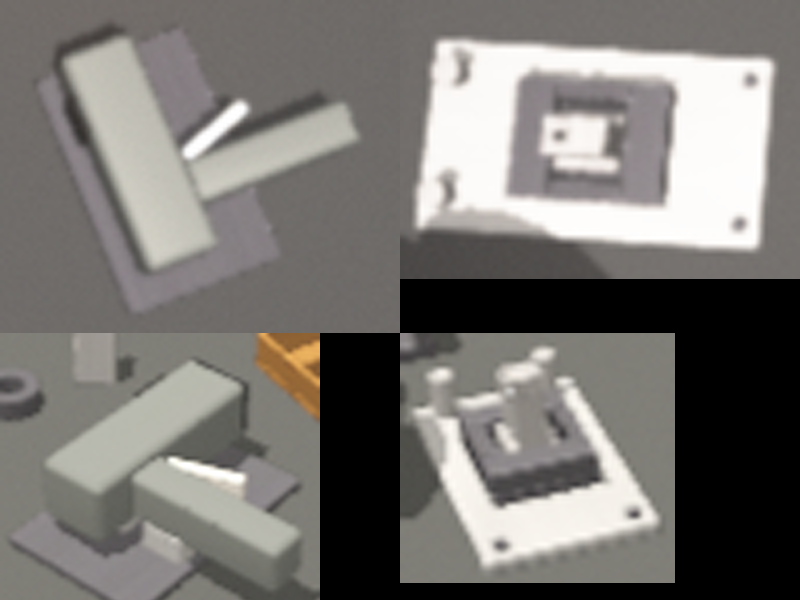

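The crop shows the barrel-top corners, the handle end, the nest frame corners and the pins clearly. The block's step is on the right, towards world -y. Now I'll convert these to positions.

```bash
python3 - <<'E'
from h import *
import pickle
f=pickle.load(open("top.pkl","rb")); s=pickle.load(open("side.pkl","rb"))
A=lambda x,y:((x+.5)*96/400-.5+275,(y+.5)*96/400-.5+170)
B=lambda x,y:((x-400+.5)*86/400-.5+140,(y+.5)*86/400-.5+215)
W=lambda p,z:px2w(f,*p,z)[:2]
bc=np.array([W(A(*p),.065) for p in[(62,62),(130,38),(215,243),(150,270)]])
print("barrel",bc.round(4).tolist(),"L",np.linalg.norm(bc[1]-bc[2]),np.linalg.norm(bc[0]-bc[3]),"W",np.linalg.norm(bc[0]-bc[1]),np.linalg.norm(bc[2]-bc[3]))
c=bc.mean(0); x=(bc[0]+bc[1]-bc[2]-bc[3]); x/=np.linalg.norm(x); y=np.array([-x[1],x[0]])
print("c",c,"xaxis deg",np.degrees(np.arctan2(x[1],x[0])))
for p in[(345,103),(358,138),(205,200)]:
    d=W(A(*p),.059)-c; print("handle rel",d@x,d@y)
d=W(A(245,103),.054)-c; print("trig tip",d@x,d@y)
print("expected: handle end y=-136; back x = g-19")
# minAreaRect of barrel+handle colour mask
img=f["color"].astype(int); m=((img[:,:,1]-img[:,:,2]>3)&(img[:,:,1]>110)).astype(np.uint8); m[:170]=0;m[250:]=0;m[:,:275]=0;m[:,371:]=0; print("mask",m.sum())
nc=np.array([W(B(*p),.034) for p in[(518,75),(675,85),(665,203),(508,193)]])
print("nest",nc.round(4).tolist(),[np.linalg.norm(nc[i]-nc[(i+1)%4]).round(4) for i in range(4)],nc.mean(0))
hsv=(img.min(2)>190).astype(np.uint8); hsv[:, :140]=0;hsv[:,226:]=0;hsv[:215]=0;hsv[275:]=0
pc=np.array([W(B(*p),.010) for p in[(437,40),(774,60),(757,248),(415,230)]])
print("plate",[np.linalg.norm(pc[i]-pc[(i+1)%4]).round(4) for i in range(4)],pc.mean(0))
d=(pc[0]+pc[3]-pc[1]-pc[2]);print("plate y dir",np.degrees(np.arctan2(d[1],d[0])))
d=(nc[0]+nc[3]-nc[1]-nc[2]);print("nest y dir",np.degrees(np.arctan2(d[1],d[0])))
pk=np.array([W(B(*p),.040) for p in[(455,65),(440,189)]]);print("pins",pk,np.linalg.norm(pk[0]-pk[1]),pk.mean(0))
bs=np.array([W(B(*p),.070) for p in[(541,115),(541,152)]]+[W(B(*p),.082) for p in[(605,115),(605,155)]]);print("block",bs.round(4).tolist())
for q in [nc.mean(0)]: print("nest centre in side (800 scale)",np.array(w2px(s,[*q,.034]))*800/512)
print("barrel c in side",np.array(w2px(s,[*c,.065]))*800/512)
E
```

```text
barrel [[0.6352, -0.0945], [0.6472, -0.1401], [0.5105, -0.1783], [0.4973, -0.1355]] L 0.14189412649129662 0.1438700959379973 W 0.04714406742508275 0.04483218251905205
c [ 0.57253618 -0.13706347] xaxis deg 16.092743277782528
handle rel -0.017980358810166217 -0.13789143796858522
handle rel -0.041927056819659726 -0.13625191506265272
handle rel -0.043320861904751116 -0.02854987247629903
trig tip 0.005843203761500057 -0.07884726822996341
expected: handle end y=-136; back x = g-19
mask 1493
nest [[0.5439, 0.2509], [0.5302, 0.1604], [0.4634, 0.1698], [0.477, 0.259]] [np.float64(0.0915), np.float64(0.0674), np.float64(0.0902), np.float64(0.0675)] [0.50361827 0.21002203]
plate [np.float64(0.2016), np.float64(0.1097), np.float64(0.1999), np.float64(0.1112)] [0.50245906 0.21222279]
plate y dir 81.80112900250572
nest y dir 81.36887516800189
pins [[0.55217775 0.28552827]
 [0.48227327 0.296106  ]] 0.07070024145527468 [0.51722551 0.29081714]
block [[0.5163, 0.2307], [0.4959, 0.2315], [0.5121, 0.1929], [0.4903, 0.194]]
nest centre in side (800 scale) [281.8382709  291.83278919]
barrel c in side [402.71466368 352.81330293]
```

Sizes check out: plate 201x110 mm, nest 91x67 mm, pins 71 mm apart, handle end 137 mm from the barrel axis. Squeeze point is (0.565,-0.204), x-axis at 16°. Nest mouth is (0.504,0.2095), yaw -8.5°. Now the squeeze.

```bash
cat >> h.py <<'E'
from scipy.spatial.transform import Rotation as R
def down(yaw,flip=False):
    z=np.array([np.cos(yaw),np.sin(yaw),0])*(-1 if flip else 1); x=np.array([0,0,-1.]); return R.from_matrix(np.c_[x,np.cross(z,x),z])
def best(p,yaw):
    c=[]
    for fl in(0,1):
        q=down(yaw,fl).as_quat(); j=manip.inverse_kinematics(p,q)
        if j is not None: c.append((np.abs(np.array(j)-manip.read_joints()).max(),q,j))
    c.sort(key=lambda t:t[0]); return c[0][1],c
def st(t=""): print(t,"t%.2f"%manip.read_time(),"F",np.round(manip.read_contact_force(),1),"M",np.round(manip.read_torque(),2),"w%.4f"%manip.read_gripper_width(),"p",np.round(manip.read_ee_pos(),4))
E
python3 - <<'E'
from h import *
yaw=np.radians(16.1); g=np.array([.5647,-.2039])
q,c=best([*g,.14],yaw); print([ (round(k[0],2),np.round(k[2],2)) for k in c])
manip.reach([*g,.14],q); st("above")
hit=manip.move_linear([*g,.040],feed=.1,force_limit=8); st("down %s"%hit)
if not hit:
    jaws.set_gripper(.056,20); st("near")
E
```

```text
[(np.float64(1.49), array([-0.17,  0.99,  0.87,  1.76, -0.97,  0.88, -1.7 ])), (np.float64(1.51), array([ 0.39,  0.8 , -0.21,  1.73,  0.25,  0.63,  0.32]))]
above t3.06 F [0.8 0.5 0.8] M [ 0.03 -0.01 -0.01] w0.0853 p [ 0.5651 -0.2028  0.1399]
down False t4.21 F [0.5 0.5 0.2] M [ 0.02 -0.03 -0.02] w0.0860 p [ 0.565  -0.2042  0.0405]
near t4.62 F [3.2 1.1 2.7] M [ 0.2  -0.95  0.03] w0.0560 p [ 0.5667 -0.2037  0.0408]
```

```bash
python3 - <<'E'
from h import *
for w in(.048,.043,.040,.037,.032):
    jaws.set_gripper(w,40); st(w)
f=cams.grab_frame("top"); cv2.imwrite("pics/sq.png",cv2.resize(f["color"][165:255,270:376,::-1],(742,600),interpolation=cv2.INTER_CUBIC)); 
E
```

```text
0.048 t4.87 F [5.3 1.5 3. ] M [ 0.26 -1.19  0.01] w0.0482 p [ 0.5667 -0.2039  0.0407]
0.043 t5.09 F [6.1 0.9 3.8] M [ 0.25 -1.33  0.12] w0.0427 p [ 0.5672 -0.204   0.0408]
0.04 t5.31 F [4.7 1.1 5. ] M [ 0.19 -1.07  0.05] w0.0403 p [ 0.5667 -0.2043  0.041 ]
0.037 t5.53 F [2.6 0.7 7.5] M [ 0.18 -0.61  0.1 ] w0.0374 p [ 0.5656 -0.2047  0.0411]
0.032 t5.74 F [2.6 1.5 7.8] M [ 0.22 -0.65  0.03] w0.0370 p [ 0.5655 -0.2048  0.0412]
```

View pics/sq.png

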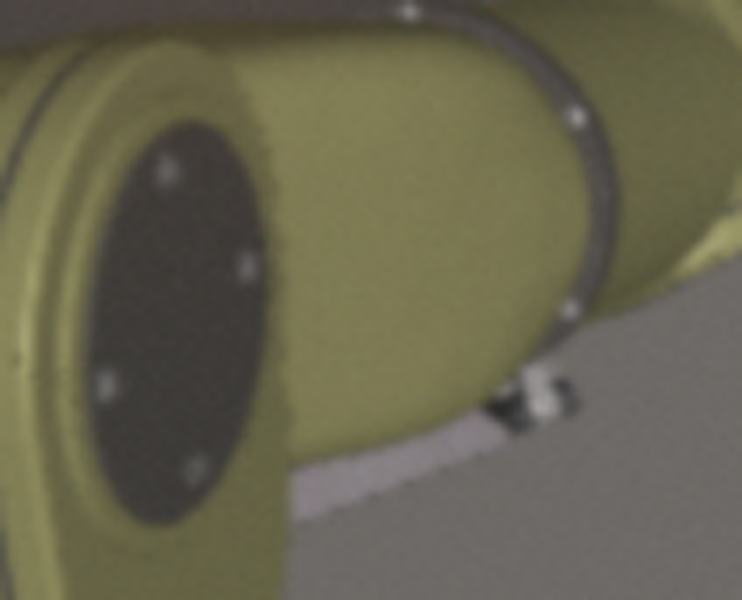

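The jaws stop hard at 37.0 mm (38 expected) even with 32 mm commanded, so the trigger is at its end stop. The top view is hidden by the arm. Release it and go to the nest.

```bash
python3 - <<'E'
from h import *
manip.sleep(.2); p=np.array(manip.read_ee_pos())
jaws.set_gripper(.085,40); st("released")
manip.move_linear([.565,-.204,.17],feed=.2); st("up")
n=np.array([.504,.2095]); yaw=np.radians(-8.5)
q,c=best([*n,.15],yaw); print([ (round(k[0],2),np.round(k[2],2)) for k in c])
# prefer mid-range config
jl=np.array([[-3.01,3.01],[-.46,2.08],[-1.47,1.51],[.13,2.56],[-1,4.14],[.04,2.09],[-2.66,2.66]])
c.sort(key=lambda t:-min((np.array(t[2])-jl[:,0]).min(),(jl[:,1]-np.array(t[2])).min())); q=c[0][1]
manip.reach([*n,.15],q); st("above nest"); print(np.round(manip.read_joints(),2))
for nme in("top","side"):
    f=cams.grab_frame(nme); import pickle; pickle.dump(f,open(nme+"1.pkl","wb"))
t=cv2.resize(pickle.load(open("top1.pkl","rb"))["color"][:,:,::-1],(400,300)); s=pickle.load(open("side1.pkl","rb"))["color"][120:280,130:310,::-1]
s=cv2.resize(s,(675,600)); cv2.imwrite("pics/n1.png",s)
E
```

```text
released t6.53 F [ 0.  -0.4 -0.5] M [ 0.01 -0.08 -0.01] w0.0848 p [ 0.5639 -0.2045  0.0399]
up t7.33 F [-0.5  0.8 -0.5] M [ 0.04 -0.04  0.02] w0.0850 p [ 0.5644 -0.2033  0.169 ]
[(np.float64(1.42), array([-0.57,  0.74,  0.15,  1.91, -0.2 ,  0.51, -0.43])), (np.float64(3.31), array([ 0.16,  1.05, -1.26,  1.87,  1.12,  1.16,  1.46]))]
above nest t8.87 F [-0.  -0.7  0. ] M [-0.05 -0.02 -0.01] w0.0850 p [0.5045 0.2079 0.1497]
[-0.57  0.74  0.15  1.91 -0.21  0.51 -0.43]
```

View pics/n1.png

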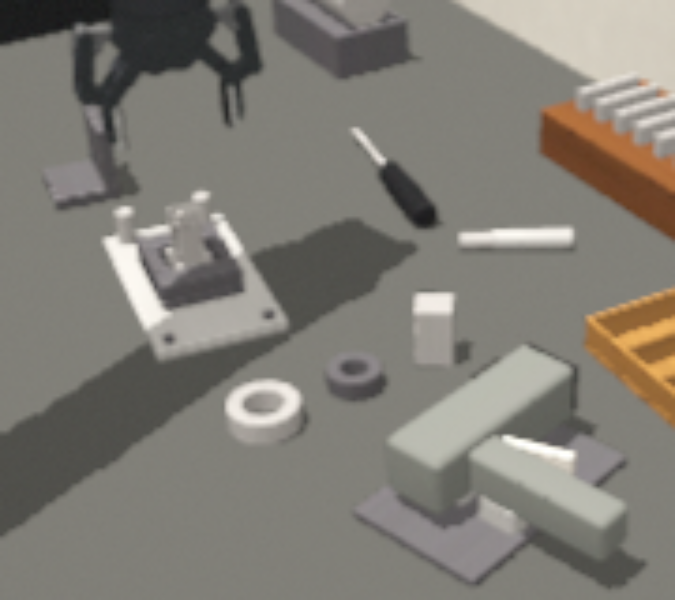

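The side view shows the trigger sprung back at (540,450), everything else undisturbed, and the gripper above the nest. Descend and grip.

```bash
python3 - <<'E'
from h import *
n=np.array([.504,.2095]); q=manip.read_ee_rot()
jaws.set_gripper(.05,20)
hit=manip.move_linear([*n,.056],feed=.08,orientation=down(np.radians(-8.5)).as_quat() if np.dot(R.from_quat(q).as_matrix()[:,2],[1,0,0])>0 else down(np.radians(-8.5),1).as_quat(),force_limit=8); st("down %s"%hit)
if not hit:
    jaws.set_gripper(.012,20); manip.sleep(.2); st("touch")
    f=cams.grab_frame("side"); cv2.imwrite("pics/g1.png",cv2.resize(f["color"][160:220,140:220,::-1],(800,600),interpolation=cv2.INTER_CUBIC))
E
```

```text
down False t10.73 F [-0.1 -0.3 -1. ] M [-0.03  0.05  0.03] w0.0501 p [0.5044 0.2096 0.0565]
touch t11.30 F [-3.3  0.4  4.9] M [ 0.07  0.56 -0.06] w0.0196 p [0.5032 0.2097 0.0564]
```

View pics/g1.png

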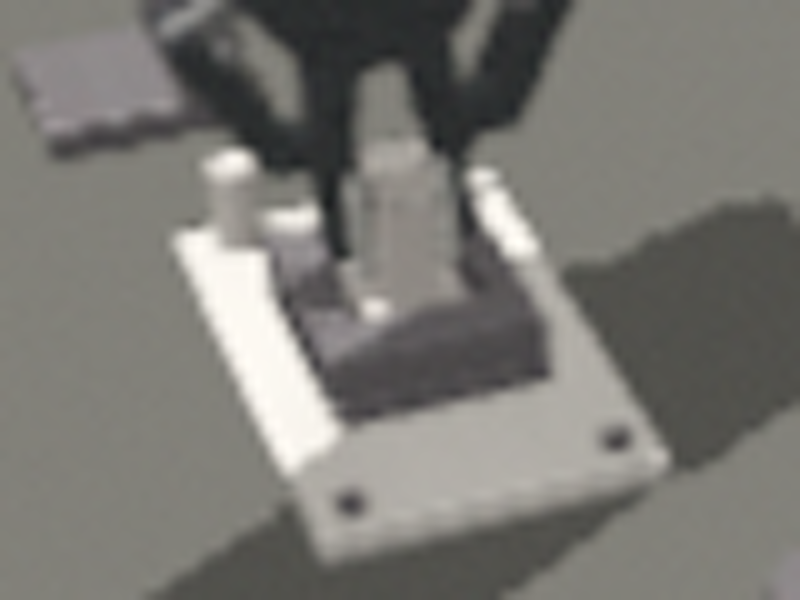

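Gripped squarely across the 20 mm (19.6 read), tips clear of the nest. Take a full grip and make the first swing towards the pins in small steps.

```bash
cat >> h.py <<'E'
n=np.array([.504,.2095]); YAW=np.radians(-8.5); xn=np.array([np.cos(YAW),np.sin(YAW),0]); T0=np.array([*n,.056]); P=np.array([*n,.026])
def base():
    return down(YAW) if R.from_quat(manip.read_ee_rot()).as_matrix()[0,2]>0 else down(YAW,1)
Q0=base()
def go(deg,h,feed=.01):   # +deg: top towards the pins; h: lift of block along its own axis
    r=R.from_rotvec(-np.radians(deg)*xn)
    manip.move_linear(P+r.apply(T0-P+[0,0,h]),feed=feed,orientation=(r*Q0).as_quat())
def tilt():
    r=(R.from_quat(manip.read_ee_rot())*Q0.inv()).as_rotvec(degrees=True); return -r@xn
def s2(t): print(t,"t%.2f"%manip.read_time(),"F",np.round(manip.read_contact_force(),1),"M",np.round(manip.read_torque(),2),"tilt%.2f"%tilt(),"z%.4f"%manip.read_ee_pos()[2])
E
python3 - <<'E'
from h import *
jaws.set_gripper(.012,110); st("grip"); s2("g")
for d,h in((2,.0006),(4,.0012),(6,.0018),(7.5,.0022)):
    go(d,h,.008); s2((d,h))
E
```

```text
grip t11.57 F [-3.3 -0.8  8.4] M [ 0.04  0.67 -0.05] w0.0187 p [0.5032 0.2097 0.0566]
g t11.57 F [-3.3 -0.8  8.4] M [ 0.04  0.67 -0.05] tilt-0.01 z0.0566
(2, 0.0006) t11.87 F [-3.1  0.7  6.3] M [ 0.45  0.65 -0.03] tilt2.04 z0.0569
(4, 0.0012) t12.18 F [-3.   0.3  5.3] M [ 0.61  0.61 -0.08] tilt4.03 z0.0574
(6, 0.0018) t12.48 F [-3.   0.3  5.6] M [ 0.68  0.73 -0.06] tilt6.04 z0.0578
(7.5, 0.0022) t12.75 F [-3.6  0.6  5.9] M [ 0.72  0.75 -0.16] tilt7.54 z0.0582
```

```bash
python3 - <<'E'
from h import *
f=cams.grab_frame("side"); a=cv2.imread("pics/g1.png"); b=cv2.resize(f["color"][160:220,140:220,::-1],(800,600),interpolation=cv2.INTER_CUBIC)
cv2.imwrite("pics/r1.png",np.hstack([a[50:450,200:600],b[50:450,200:600]]))
E
```

```text
(no output)
```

View pics/r1.png

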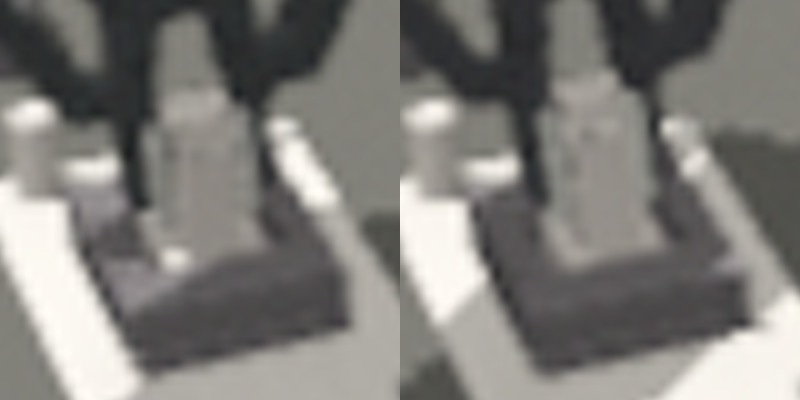

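The block tilted with the fingers: the step's top edge rose about 15 px in the crop against roughly 20 expected, so a little slip is possible. I'll use 9° swings at 120 N, watching the vertical pull.

```bash
cat > rock.py <<'E'
from h import *
import sys
def swing(a,h0,b,h1,k=4):
    for i in range(1,k+1):
        s=i/k; go(a+(b-a)*s,h0+(h1-h0)*s,.012); fz=manip.read_contact_force()[2]
        if i in(2,4): s2((round(a+(b-a)*s,1),round(h0+(h1-h0)*s,4)))
        if fz<-20: s2("PULL"); sys.exit()
E
python3 - <<'E'
from rock import *
jaws.set_gripper(.012,120)
swing(7.5,.0022,9,.0026); swing(9,.0026,-9,.0044); swing(-9,.0044,9,.0062)
print(manip.read_gripper_width())
E
```

```text
(8.2, 0.0024) t13.52 F [-4.7  1.   7. ] M [ 0.96  0.86 -0.11] tilt8.28 z0.0583
(9.0, 0.0026) t14.02 F [-5.   1.2  6.8] M [ 0.98  0.95 -0.18] tilt9.03 z0.0584
(0.0, 0.0035) t14.76 F [-1.9  3.8 -4.3] M [ 0.76  0.29 -0.1 ] tilt-0.02 z0.0588
(-9.0, 0.0044) t15.51 F [ -0.9   5.9 -10.7] M [ 0.74  0.22 -0.02] tilt-9.03 z0.0591
(0.0, 0.0053) t16.27 F [ -0.5   3.7 -20.9] M [ 1.07  0.1  -0.01] tilt-0.04 z0.0605
PULL t16.27 F [ -0.5   3.7 -20.9] M [ 1.07  0.1  -0.01] tilt-0.04 z0.0605
```

Taking the sensor lever (about 0.2 m) out of the moments leaves +0.74, -0.44 and +0.33 N m local. The sign flips with each swing, so the block does rock with the fingers. The pull grows because I raise too fast, so I'll make the lift adapt to the pull.

```bash
cat > rock2.py <<'E'
from h import *
import sys
def run(a,h,targets,tmax,hmax=.0175):
    for b in targets:
        k=max(1,round(abs(b-a)/4.5)); worst=0
        for i in range(1,k+1):
            fz=manip.read_contact_force()[2]; worst=min(worst,fz)
            h+=float(np.clip(.0005*(1+(fz+3)/16),-.0002,.0006))
            go(a+(b-a)*i/k,h,.016)
        a=b; print("h%.4f worst%.1f"%(h,worst),end=" "); s2(b)
        if manip.read_time()>tmax or h>hmax: break
    return a,h
E
python3 - <<'E'
from rock2 import *
a,h=run(0,.0053,[9,-9,9,-9],30)
print("STATE",a,h,manip.read_gripper_width())
E
```

```text
h0.0054 worst-20.9 9 t16.93 F [-2.8  0.6 -9.5] M [ 0.81  0.53 -0.06] tilt8.94 z0.0610
h0.0065 worst-11.7 -9 t18.23 F [-2.3  3.2 -8.1] M [0.36 0.78 0.14] tilt-9.01 z0.0622
h0.0081 worst-8.1 9 t19.57 F [-3.7 -2.  -3.8] M [-0.27  0.83 -0.08] tilt9.05 z0.0637
h0.0093 worst-12.4 -9 t20.94 F [ -3.1   1.3 -11.3] M [-0.32  0.78  0.1 ] tilt-8.98 z0.0647
STATE -9 0.009317650645005865 0.018492247153637956
```

Pull stays under about 12 N and the rise keeps pace. Continue until it frees.

```bash
python3 - <<'E'
from rock2 import *
a,h=run(-9,.009318,[9,-9,9,-9,9],31,.0172)
print("STATE",a,h,manip.read_gripper_width())
f=cams.grab_frame("side"); cv2.imwrite("pics/r2.png",cv2.resize(f["color"][150:220,140:220,::-1],(685,600),interpolation=cv2.INTER_CUBIC))
E
```

```text
h0.0105 worst-11.3 9 t22.32 F [-3.8 -3.7 -4.6] M [-0.41  0.84 -0.11] tilt9.07 z0.0663
h0.0118 worst-10.7 -9 t23.73 F [ -3.3   1.7 -10.5] M [-0.07  0.89  0.11] tilt-9.03 z0.0672
h0.0130 worst-12.2 9 t25.17 F [-4.4 -2.3 -1.7] M [-0.3   0.98 -0.17] tilt9.02 z0.0690
h0.0145 worst-10.9 -9 t26.63 F [-5.4  2.9 -3.2] M [0.31 1.04 0.13] tilt-9.08 z0.0706
h0.0161 worst-15.0 9 t28.13 F [-0.9  0.5  4.3] M [-0.08  0.18  0.  ] tilt9.03 z0.0725
STATE 9 0.016132446623616063 0.01850505105665784
```

View pics/r2.png

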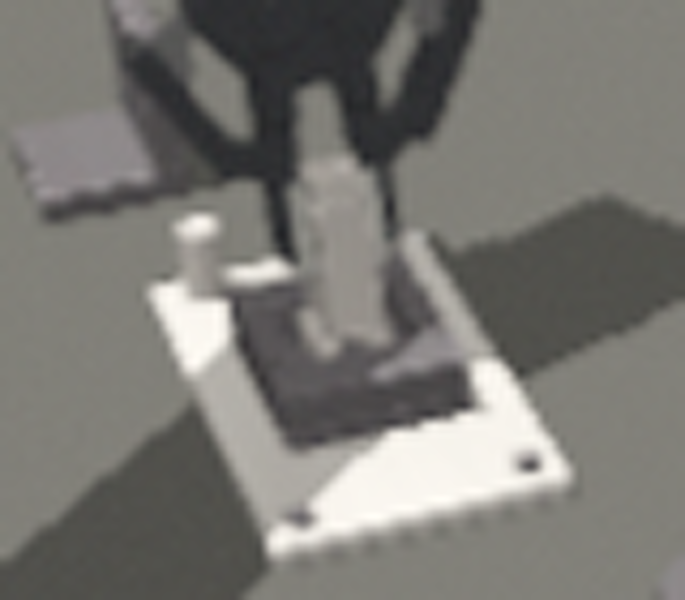

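The side force vanished: the block has left the jaws. Raise it, bring it upright, go to about 15 mm clear, and check.

```bash
python3 - <<'E'
from h import *
go(9,.0185,.02); s2("a"); go(0,.0225,.02); s2("b"); go(0,.031,.03); s2("c"); manip.sleep(.3); st("end")
import pickle
for nme in("top","side"):
    f=cams.grab_frame(nme); pickle.dump(f,open(nme+"2.pkl","wb"))
f=pickle.load(open("side2.pkl","rb")); o=(140,145)
for h in(0,.015): print("mouth-axis pt -y foot edge",h,[(np.array(w2px(f,[*(n+xn[:2]*sx*.010-np.array([.148,.989])*.018),.034+h]))-o)*10 for sx in(-1,1)])
cv2.imwrite("pics/e1.png",cv2.resize(f["color"][145:205,140:220,::-1],(800,600),interpolation=cv2.INTER_CUBIC))
t=pickle.load(open("top2.pkl","rb")); cv2.imwrite("pics/e1t.png",cv2.resize(t["color"][:,:,::-1],(800,600)))
E
```

```text
a t28.45 F [-0.2  0.3 -1.5] M [ 0.29 -0.08  0.03] tilt8.96 z0.0738
b t29.04 F [-0.3  1.5 -3.1] M [0.07 0.01 0.02] tilt-0.01 z0.0784
c t29.48 F [ 0.4 -0.9 -2.7] M [-0.01 -0.    0.04] tilt-0.01 z0.0872
end t29.77 F [ 0.4 -1.1 -3. ] M [ 0.05  0.03 -0.02] w0.0187 p [0.5039 0.2094 0.0869]
mouth-axis pt -y foot edge 0 [array([389.77399391, 451.41812877]), array([451.33873536, 437.54291097])]
mouth-axis pt -y foot edge 0.015 [array([384.67649161, 410.43894194]), array([446.64445183, 396.69438425])]
```

View pics/e1.png

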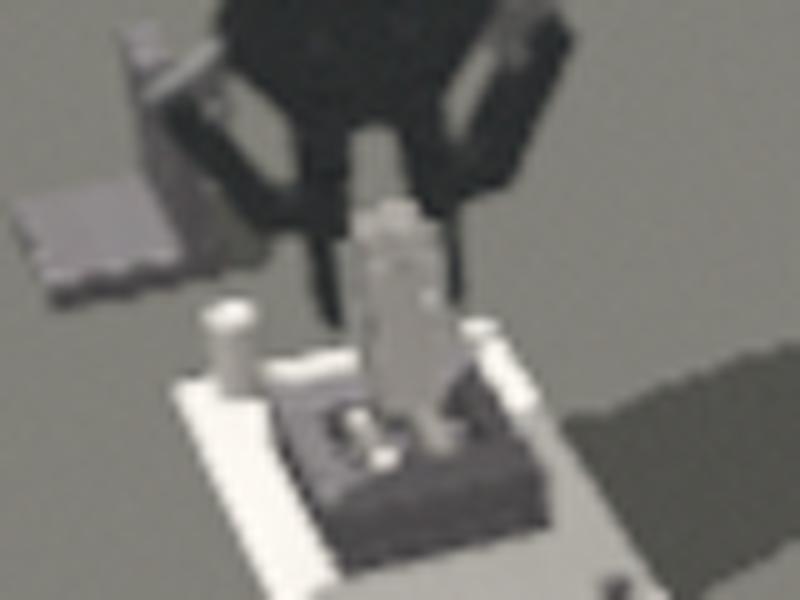

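The foot's near edge, at about (378,410)-(445,397), matches the prediction for 15 mm clear, and the wrist force of -3.0 N equals the block's weight. Next: uprightness, and whether the bystanders stayed put.

```bash
python3 - <<'E'
from h import *
import pickle
f=pickle.load(open("side2.pkl","rb")); s=pickle.load(open("side.pkl","rb"))
yn=np.array([-xn[1],xn[0],0]); G=np.array([*n,.087])
for td in(-6,-3,0,3,6):
    r=R.from_rotvec(-np.radians(td)*xn)
    pts={k:(np.array(w2px(f,G+r.apply(xn*x+yn*y+np.array([0,0,z]))))-(140,145)-0)*10 for k,(x,y,z) in dict(footL=(-.01,-.018,-.038),footR=(.01,-.018,-.038),topL=(-.01,-.018,.026),topR=(.01,-.018,.026),stepbackL=(-.01,0,.026)).items()}
    print(td,{k:v.round(0).tolist() for k,v in pts.items()})
# vertical profile of brightness down the block centre column, native rows
c=f["color"].astype(int).mean(2)
print("col 178-181 rows 160-192",c[160:192,178:182].mean(1).round(0).astype(int).tolist())
d=cv2.absdiff(f["color"],s["color"]).max(2); m=cv2.morphologyEx((d>40).astype(np.uint8),cv2.MORPH_OPEN,np.ones((2,2)))
k,_,stt,_=cv2.connectedComponentsWithStats(m); print([x.tolist() for x in stt[1:] if x[4]>15])
o=np.vstack([cv2.resize(x["color"][100:330,100:400,::-1],(390,299)) for x in(s,f)]); cv2.imwrite("pics/cmp.png",o)
E
```

```text
-6 {'footL': [382.0, 409.0], 'footR': [444.0, 395.0], 'topL': [365.0, 239.0], 'topR': [429.0, 226.0], 'stepbackL': [350.0, 209.0]}
-3 {'footL': [383.0, 410.0], 'footR': [445.0, 396.0], 'topL': [364.0, 234.0], 'topR': [427.0, 221.0], 'stepbackL': [348.0, 207.0]}
0 {'footL': [385.0, 410.0], 'footR': [447.0, 397.0], 'topL': [362.0, 230.0], 'topR': [426.0, 217.0], 'stepbackL': [347.0, 205.0]}
3 {'footL': [386.0, 411.0], 'footR': [448.0, 397.0], 'topL': [361.0, 225.0], 'topR': [424.0, 212.0], 'stepbackL': [346.0, 203.0]}
6 {'footL': [387.0, 410.0], 'footR': [449.0, 397.0], 'topL': [359.0, 221.0], 'topR': [423.0, 208.0], 'stepbackL': [345.0, 202.0]}
col 178-181 rows 160-192 [85, 87, 91, 99, 103, 153, 161, 164, 148, 139, 141, 136, 135, 136, 136, 136, 136, 137, 137, 138, 138, 138, 137, 137, 136, 137, 118, 97, 112, 128, 150, 128]
[[0, 0, 82, 62, 2345], [116, 0, 20, 43, 413], [136, 0, 53, 102, 2984], [0, 56, 67, 78, 3195], [160, 105, 26, 22, 439], [158, 126, 40, 53, 1088], [2, 141, 13, 12, 77], [71, 158, 94, 108, 3129], [102, 181, 134, 102, 2607], [82, 294, 13, 11, 54], [47, 304, 19, 8, 90]]
```

View pics/e1t.png

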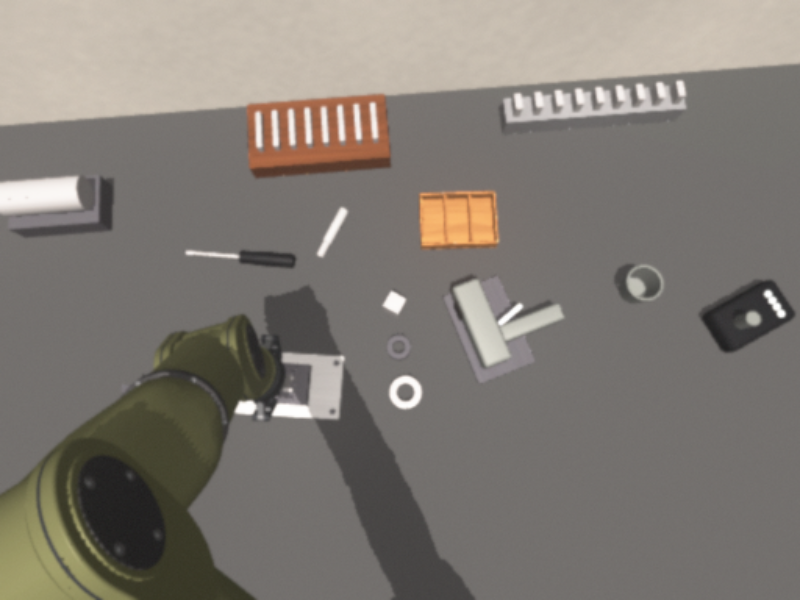

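View pics/cmp.png

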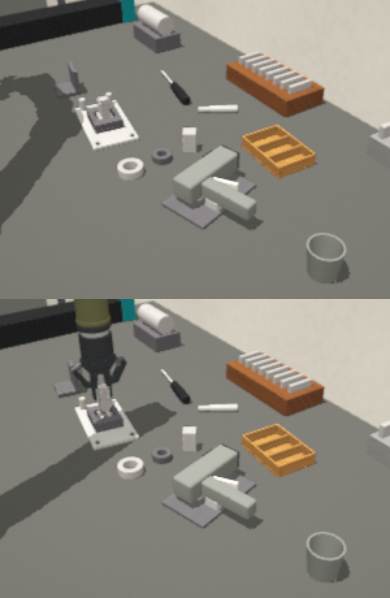

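Bystanders are unmoved in both views, the trigger is released and the nest is on its plate. The block may lean a degree or two, so I'll measure its lean at sub-pixel level from averaged frames at commanded tilts 0 and +3.

```bash
cat > lean.py <<'E'
from h import *
def prof(f0=None):
    fs=[cams.grab_frame("side") for _ in range(5)]; f=fs[0]
    return f,np.mean([x["color"].astype(float).mean(2) for x in fs],0)
def length(c):
    out=[]
    for u in(178,179,180,181,182):
        p=np.interp(np.arange(160,192,.05),np.arange(384),c[:,u]); g=np.gradient(cv2.GaussianBlur(p[None],(1,1),0)[0]); r=np.arange(160,192,.05)
        p1=np.median(p[(r>171)&(r<183)])
        top=p[(r>163)&(r<169)].max(); k=r[(r>165)&(p<(top+p1)/2)&(r>r[np.argmax(np.where((r<169),p,0))])][0]
        ft=r[(r>180)&(p<(p1+100)/2)][0]; out.append((k,ft,ft-k))
    return np.array(out)
def pred(f,td,h):
    yn=np.array([-xn[1],xn[0],0]); G=np.array([*n,.056+h]); r=R.from_rotvec(-np.radians(td)*xn); o=[]
    for z in(.032-.006,-.038):
        L,Rr=[np.array(w2px(f,G+r.apply(xn*x-yn*.018+np.array([0,0,z])))) for x in(-.01,.01)]
        o.append(L[1]+(180-L[0])*(Rr[1]-L[1])/(Rr[0]-L[0]))
    return o[1]-o[0]
E
python3 - <<'E'
from lean import *
for d in(0,3):
    go(d,.031,.02); manip.sleep(.2); f,c=prof(); L=length(c); print(d,L.round(2).tolist(),"mean",L[:,2].mean().round(2),"pred",[round(pred(f,t,.031),2) for t in(-6,-3,0,3,6)])
st()
E
```

```text
0 [[167.9, 185.5, 17.6], [168.0, 185.75, 17.75], [168.0, 185.85, 17.85], [168.35, 187.05, 18.7], [168.7, 189.2, 20.5]] mean 18.48 pred [np.float64(17.29), np.float64(17.92), np.float64(18.5), np.float64(19.03), np.float64(19.51)]
3 [[167.05, 185.35, 18.3], [166.75, 185.6, 18.85], [166.95, 185.55, 18.6], [169.2, 186.8, 17.6], [169.1, 189.1, 20.0]] mean 18.67 pred [np.float64(17.29), np.float64(17.92), np.float64(18.5), np.float64(19.03), np.float64(19.51)]
 t31.33 F [-0.8  0.2 -3.1] M [ 0.12 -0.   -0.04] w0.0184 p [0.5045 0.2124 0.087 ]
```

In the clean columns the block leans about -2 to -4° at commanded 0 and about +0.5° at commanded +3, with some bias from the edge bevel. I'll hold +2.5° to bring it upright and hand in.

```bash
python3 - <<'E'
from h import *
go(2.5,.031,.02); manip.sleep(.3); st("final"); s2("")
workorder.job_done()
E
```

```text
final t31.88 F [-0.3  0.6 -2.3] M [ 0.06 -0.    0.02] w0.0186 p [0.5044 0.2122 0.0869]
 t31.88 F [-0.3  0.6 -2.3] M [ 0.06 -0.    0.02] tilt2.50 z0.0869
the job is handed in; nothing more can be done
```

I squeezed the scanner trigger, rocked the block out of the nest and handed the job in at 31.9 s, still holding the block about 15 mm above its pocket. No verdict is reported.

- **Trigger:** the jaws stopped hard at 37.0 mm against 38 mm expected, even with 32 mm commanded. The top camera was blocked by the arm, so full travel rests on that width reading. A later side picture showed the trigger sprung back.
- **Rocking:** the block went first towards the pins, then to and fro in ±9° swings, six towards the pins and five away. The first pull-up was too fast and reached about 21 N. I then let the lift follow the force, and the pull stayed at 15 N or less, under the nest's 28 N. I had no direct reading of the nest lift.
- **End state:** the foot edge in the image matched the prediction for 15 mm above the mouth. The vertical force was 2.3–3.1 N against a block weight of about 3.2 N. The bystanders looked unmoved in both views, though the arm hid the angle plate from the top camera.
- **Slip:** the block turned roughly 2–3° in the pads, probably on the first swing, so that swing may have been nearer 6–7° than 9°. I held the tool at 2.5° to bring the block upright. The image measurement is only good to about ±2°, and I did not take another picture after that correction.

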